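Put the lime away in the clamshell keeper

ROBOT

A 6-joint arm with a two-finger parallel gripper is mounted at the origin on a cart in front of the work surface, level with it; the furniture and walls round the work are solid. World frame = base frame: x ahead of the robot, y to its left, z up, the work surface at z = 0. Lengths are in mm, angles in rad, forces in N, time in s.
With the tool pointing down it reaches from about 350 to 975 mm from the base axis. Payload 7.1 kg.
Tool frame: the origin (TCP) lies midway between the tips of the shut fingers; the grasp point (between the pads) lies 19 mm behind it (ctrl.grasp_offset is the distance from the TCP to the grasp point, in mm); z points along the fingers, y is the line along which they close (so a half turn about z gives the same grasp; the last joint's range is limited). The gripper opens to 88 mm and grips with 3 to 60 N. Pads are 20 mm wide; open, the fingers measure 115 mm over their backs; the gripper's body (75 mm by 178 mm) begins 61 mm behind the grasp point.
Start: joints at [1.156, 0.423, 1.63, -0, 1.089, -0.019], TCP at [240.934, 576.676, 222.675] pointing down, gripper open.
Joint ranges: [-3, 3], [-0.9, 2.11], [0.09, 2.58], [-1.31, 4.45], [0.11, 2.69], [-2.54, 2.54]. Speed limits (rad/s): [2.39, 2.39, 3.01, 3.14, 3.14, 3.14].

INTERFACE

Orientations are given as a rotation vector (axis times angle).
In Python, from workcell import ctrl gives the robot as it stands. The module is installed in compiled form; this text tells all that it offers.
- The arm moves only by the tool servo_tool, never from a script. Its argument "rows" is a list of rows, each a list of 7 numbers: the turn, a rotation vector about the tool's x, y, z as a fraction of full scale, then the shift along the tool's x, y, z as a fraction of full scale, then the finger opening in mm, from 0 to 87.8. A call has 1 to 10 rows; each row is the pose to reach, as a shift and turn from the pose commanded when the call began, along the tool's axes at that moment; what a row does not reach only later rows make up. Full scale, the value 1, is 20 cm for a shift and 1.5 rad for a turn. A row lasts 1/8 s, in which the tool goes at most 62.5 mm and 10.7 degrees, less where a joint would pass 70% of its speed; a pose out of reach is approached as far as the arm can. A call with a number of a shift or a turn outside -1 to 1 is refused whole. A call with a gripper value outside its range is refused whole. The fingers move at their own pace and stop on an object; the grip force is fixed at half the most. Time passes only in rows, so rows that repeat a pose let the fingers close. It gives the time, the measured TCP pose, the force, the opening and the grip force at its end, in the units of the state.
- ctrl.get_obs(): the state, without advancing time (a new reading comes with each control period).
- ctrl.get_image(name): name is "side" or "top" or "wrist"; returns (picture, depth): 400x640x3 uint8, red, green, blue; 400x640 float32, mm along the optical axis (not along the pixel's ray), 0 where there is no reading.
- ctrl.camera_info(name): a dict with "intrinsics" (3x3 intrinsics, pixels), "k1" (the pictures are not rectified: a ray, as slopes to the right and down, at radius r is drawn at 1 + k1 r^2 times it, then the intrinsics apply), "R" (3x3) and "t" (3): a world point X has camera coordinates R X + t. Camera axes: x right, y down, z forward; pixel columns grow to the right and rows downward; lengths in mm; the calibration is good to about 2 mm. A picture is of the moment at which its call begins: read the wrist's pose just before it. camera_info takes no time and is no camera call; for the wrist camera it gives the pose at the moment of the call.
- ctrl.close_job(): hands the job in; it is judged then, once.
The state is a dict: "t": time; "qpos": joint angles; "qvel": joint speeds; "joint_torque": joint torques, N m; "ee_pos": TCP position; "orientation": TCP orientation; "ft_force": force on the tool from outside, world axes, zero at the start; "moment": the same for the moment, N m; "width": finger opening in mm; "grasp_force": force on a finger pad.
Only numpy, scipy, OpenCV 4.12 (cv2) and the standard library are available. Lean on these libraries where they do the work, as an engineer would, in place of code of your own. Each camera call takes 0.05 s, during which the arm holds its last target. There are 200 camera calls.

TASK

Put the lime from the chopping board into the lower half of the open clamshell keeper, then swing the upper half over it and press it fully shut. The upper half has slipped sideways on its hinge pin: slide it back, so that the two halves sit edge to edge, flush at both ends. Leave the lemon and the garlic where they lie.

Things in the scene. Friction and masses are not known exactly. Their poses are not given: they have to be found in the camera images.
- lime_mid (a point): the middle of the lime: a small round green fruit, 52 x 45 x 45 mm, about 50 g (varies), lying loose on the chopping board (board 200 x 300 mm, 21 mm thick); it may roll a little. The lime, the lemon and the garlic lie on three places of the board, about 85 to 170 mm apart, and change places
- keeper: the lower half of the clamshell keeper: an open white plastic box, outside 130 mm (its x) x 100 mm (its y) x 32 mm high, walls 4 mm, floor 4 mm thick with a low square rib (28 mm a side, 6 mm above the floor) in the middle that stops the lime rolling. It stands fixed on suction feet. Origin: centre of its underside; z up; +y points to the hinge side, -x end is the end towards the robot
- keeper_in (a point): centre of the lower half's inner floor, 4 mm above the worktop, where the lime goes
- lid (a joint): angle of the upper half on its hinge (rad): 0 = shut, rims of both halves touching; grows as it opens, up to 2.4; starts at 1.75 to 2.2. The hinge axis runs along keeper x at keeper y = +55 mm, z = 32 mm. The hinge is stiff (0.13 N m, about 1.5 N at the free edge) and stays wherever it is left
- lid_top (a point): centre of the upper half's flat outer top. The upper half is a shell like the lower one, 130 x 100 mm outside, 36 mm high, walls 4 mm, its mouth downwards when shut; then its top lies 68 mm above the worktop and spans keeper y from -50 to +50 mm. The point is 55 mm from the hinge axis along the shell and 36 mm off the rim plane
- lid_shift (a joint): sideways slip of the upper half along its hinge pin (m): 0 = flush with the lower half at both ends; positive = slipped towards keeper -x (the end towards the robot); travel 14 mm either way. It slides with about 2 N of friction, in any lid position, and stays where it is left. Starts at 6 to 12 mm
- lid_tab (a point): grip point in the upper half's thumb tab: a tongue 30 mm wide (keeper x), 6 mm thick, 26 mm long, in the middle of the free edge, across from the hinge; the point is 14 mm out from the wall, 119 mm from the hinge axis. With the lid shut the tab juts out level to keeper -y, 35 to 41 mm above the worktop, nothing under it, and can be pinched from above across its width
- lemon_mid (a point): the middle of the lemon, a bigger, longer yellow fruit, 71 x 53 x 51 mm, loose on the board; to be left alone
- garlic_1: the garlic bulb, 56 mm wide and high, pointed at the top, loose on the board; origin in its underside; to be left alone

How it is judged (in metres and radians):
On the way:
1. the lime lies in the lower half, let go (x of lime_mid in the frame of keeper between -0.055 and 0.055 m and y of lime_mid in the frame of keeper between -0.042 and 0.042 m and z of lime_mid in the frame of keeper between 0.01 and 0.045 m and contact force between the fingers and lime_1 below 0.1 N and value of joint lid above 0.3 rad), for 0.2 s.
At the end, for the whole second after the job is handed in: The lime lies at rest inside the keeper; the upper half is shut to within 0.03 rad (a 3 mm gap at the free edge) and flush with the lower half lengthwise to within 3 mm (x of lime_mid in the frame of keeper between -0.055 and 0.055 m and y of lime_mid in the frame of keeper between -0.042 and 0.042 m and z of lime_mid in the frame of keeper between 0.01 and 0.045 m and value of joint lid below 0.03 rad and value of joint lid_shift between -0.003 and 0.003 m and linear speed of lime_1 below 0.03 m/s); the robot touches nothing.
It fails at once if the lemon is moved by more than 30 mm (distance of lemon_mid from where it was at the start of the episode above 0.03 m).
It fails at once if the garlic is moved by more than 30 mm (distance of garlic_1 from where it was at the start of the episode above 0.03 m).
It also fails if it takes over 64 s, if anything falls off the work surface, if the arm or the gripper's body presses on something with over 40 N, if the wrist force passes 120 N, or if a joint passes its speed limit or range.

## Working session

There is one attempt and no reset: what is moved stays moved. The work goes in short steps, Python scripts to look and compute and a tool call to move; the robot and the scene stay as the last step left them, time stands still between calls to the robot, and variables do not carry over. Pictures are saved under pics/ and viewed, at most 10 in all, crops included, and the job is handed in when it is done.

Besides the shell and the picture viewer there is one more tool, called after ">>>" as name(argument=value, ...), one argument or row to a line, values as JSON. servo_tool: Moves the arm, as the interface text tells. Its arguments: {"type":"object","properties":{"rows":{"type":"array","items":{"type":"array","items":{"type":"number"}}}},"required":["rows"]}

```bash
mkdir -p pics
cat > h.py <<'E'
import numpy as np, cv2
from scipy.spatial.transform import Rotation as Ro
from workcell import ctrl
def grab(n):
    ci=ctrl.camera_info(n); im,d=ctrl.get_image(n); return ci,im,d
def pts(ci,d):
    K=np.array(ci["intrinsics"]);h,w=d.shape
    u,v=np.meshgrid(np.arange(w),np.arange(h))
    x=(u-K[0,2])/K[0,0];y=(v-K[1,2])/K[1,1];a,b=x.copy(),y.copy()
    for _ in range(6):
        f=1+ci["k1"]*(a*a+b*b);a,b=x/f,y/f
    P=np.stack([a*d,b*d,d],-1)
    return (P-np.array(ci["t"]).ravel())@np.array(ci["R"])
def save(n,im): cv2.imwrite("pics/"+n,im[:,:,::-1])
def totool(delta):
    "world delta mm -> tool fractions"
    R=Ro.from_rotvec(ctrl.get_obs()["orientation"]).as_matrix(); return R.T@np.array(delta)/200
E
python3 - <<'E'
from h import *
o=ctrl.get_obs();print({k:np.round(v,3) for k,v in o.items()});print(Ro.from_rotvec(o["orientation"]).as_matrix().round(3))
out=[]
for n in("top","side"):
    ci,im,d=grab(n);np.savez(n,im=im,d=d,P=pts(ci,d));out.append(im);print(n,ci)
save("a.png",cv2.resize(np.vstack(out),(480,600)));save("top.png",out[0]);save("side.png",out[1])
E
```

```text
{'t': np.float64(0.0), 'qpos': array([ 1.156,  0.424,  1.631,  0.   ,  1.089, -0.019]), 'qvel': array([ 0.001,  0.002,  0.002,  0.001, -0.002, -0.001]), 'joint_torque': array([-1.0000e-03, -5.4463e+01, -2.7366e+01,  6.4000e-02,  2.3000e-02,
       -0.0000e+00]), 'ee_pos': array([240.715, 576.159, 221.905]), 'orientation': array([-6.18e-01, -3.08e+00,  2.00e-03]), 'ft_force': array([ 0.079, -0.169, -0.233]), 'moment': array([ 0.015, -0.047,  0.023]), 'grasp_force': np.float64(0.0), 'width': np.float64(87.738)}
[[-0.923  0.386 -0.001]
 [ 0.386  0.923 -0.001]
 [ 0.    -0.002 -1.   ]]
top {'intrinsics': array([[463.05317215,   0.        , 316.46476937],
       [  0.        , 463.05317215, 194.21348242],
       [  0.        ,   0.        ,   1.        ]]), 'k1': 0.027441748020227322, 'R': array([[ 0.02560755, -0.9992667 ,  0.02846608],
       [-0.98610137, -0.02992572, -0.16342747],
       [ 0.1641595 , -0.02388546, -0.98614459]]), 't': array([-143.27101672,  547.64503521, 1077.78277652])}
side {'intrinsics': array([[377.38474703,   0.        , 317.20608224],
       [  0.        , 377.38474703, 198.31759183],
       [  0.        ,   0.        ,   1.        ]]), 'k1': -0.0585682260271812, 'R': array([[ 0.99842764,  0.05346517, -0.01684384],
       [ 0.01006707, -0.46662035, -0.88440042],
       [-0.0551443 ,  0.88284026, -0.4664249 ]]), 't': array([-508.38551511,   31.57580576, 1142.88393866])}
```

View pics/top.png

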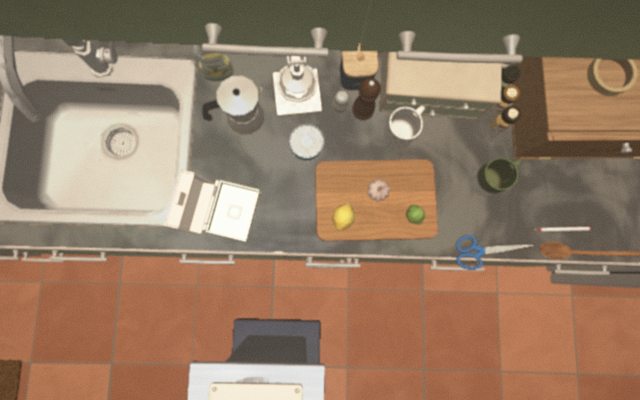

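View pics/side.png

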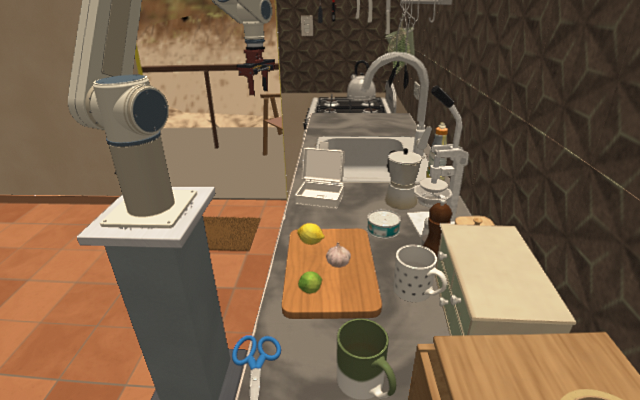

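The top view shows the keeper at about (232,211) px, with the lid open to the left at (190,202). The lime is at (416,214), the lemon at (344,216) and the garlic at (378,189).

Run:
```python
from h import *
z=np.load("top.npz");im,P=z["im"],z["P"]
hsv=cv2.cvtColor(im,cv2.COLOR_RGB2HSV)
def blob(mask,box,nm):
    m=np.zeros(mask.shape,np.uint8);x0,y0,x1,y1=box;m[y0:y1,x0:x1]=mask[y0:y1,x0:x1]*255
    n,l,s,c=cv2.connectedComponentsWithStats(m);i=1+np.argmax(s[1:,4]);q=P[l==i];q=q[np.isfinite(q).all(1)]
    print(nm,s[i],c[i].round(1),"med",np.median(q,0).round(1),"lo",np.percentile(q,3,0).round(1),"hi",np.percentile(q,97,0).round(1));return l==i
H,S,V=[hsv[...,i].astype(int) for i in range(3)]
blob((H>32)&(H<75)&(S>90),(400,195,435,230),"lime")
blob((H>20)&(H<33)&(S>130),(325,195,365,235),"lemon")
blob((S<70)&(V>120),(362,175,395,203),"garlic")
k=(S<60)&(V>140)
m=blob(k,(160,165,265,245),"keeper")
q=P[m]; 
for lo,hi in((0,15),(22,40),(50,90),(90,200)):
    s=q[(q[:,2]>lo)&(q[:,2]<hi)];print(lo,hi,len(s),cv2.minAreaRect(s[:,:2].astype(np.float32)) if len(s)>5 else 0)
c=cv2.resize(im[160:250,155:275],(800,600),interpolation=cv2.INTER_CUBIC);save("kc.png",c)
print(P[200:225:8,170:262:6].round(0).tolist())
```

```text
lime [407 206  17  17 216] [415. 214.] med [ 507.9 -364.2   59.9] lo [ 491.8 -382.1   51.3] hi [ 526.1 -349.6   66.9]
lemon [334 204  20  26 374] [343.3 216.1] med [ 497.3 -192.1   65.1] lo [ 472.2 -213.8   54. ] hi [ 524.  -172.9   73.3]
garlic [369 181  14  19 144] [375.  189.2] med [ 566.2 -268.    59.4] lo [ 547.3 -282.3   51.6] hi [ 584.4 -256.8   67.7]
keeper [ 160  165  102   80 5848] [204.5 205.5] med [517.4 148.4   7.8] lo [ 436.8   31.3 -146.5] hi [623.5 299.6 131.6]
0 15 2257 ((505.6938171386719, 139.5321502685547), (228.1977081298828, 200.120361328125), 74.98600769042969)
22 40 1184 ((509.7288513183594, 96.82762145996094), (144.15553283691406, 136.25979614257812), 78.1490707397461)
50 90 338 ((514.5157470703125, 160.42469787597656), (45.3089485168457, 128.9553985595703), 77.5827865600586)
90 200 885 ((517.7020263671875, 173.48455810546875), (50.542972564697266, 129.67222595214844), 77.78050231933594)
[[[533.0, 235.0, 6.0], [512.0, 179.0, 152.0], [514.0, 170.0, 140.0], [525.0, 175.0, 66.0], [529.0, 166.0, 47.0], [531.0, 155.0, 30.0], [530.0, 138.0, 42.0], [532.0, 126.0, 33
[... 499 characters left out ...]
, 12.0, -1.0]], [[480.0, 199.0, 120.0], [480.0, 184.0, 126.0], [480.0, 170.0, 130.0], [489.0, 176.0, 54.0], [491.0, 166.0, 35.0], [492.0, 152.0, 34.0], [492.0, 137.0, 34.0], [494.0, 126.0, 21.0], [496.0, 114.0, 8.0], [497.0, 100.0, 3.0], [496.0, 84.0, 10.0], [497.0, 70.0, 5.0], [498.0, 55.0, 4.0], [499.0, 41.0, -1.0], [500.0, 26.0, -4.0], [500.0, 11.0, 1.0]], [[462.0, 196.0, 125.0], [462.0, 181.0, 131.0], [468.0, 185.0, 65.0], [471.0, 177.0, 42.0], [472.0, 165.0, 33.0], [472.0, 150.0, 39.0], [476.0, 143.0, 1.0], [476.0, 128.0, 3.0], [476.0, 113.0, 6.0], [476.0, 98.0, 8.0], [478.0, 84.0, 0.0], [478.0, 69.0, 4.0], [478.0, 55.0, 1.0], [479.0, 39.0, 3.0], [479.0, 25.0, 0.0], [479.0, 10.0, 2.0]]]
```

View pics/kc.png

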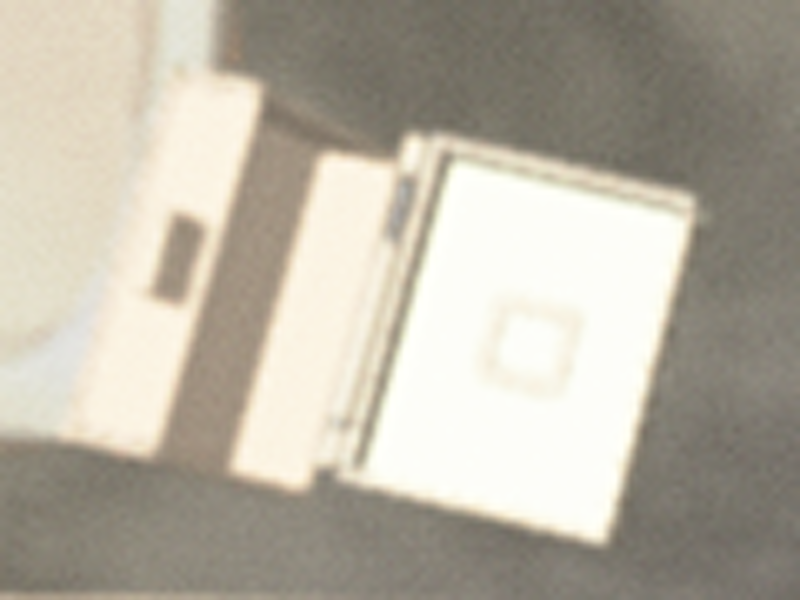

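The crop of the keeper (scale 6.67) shows the rim corners at about (435,135), (345,475), (693,195) and (607,545). The lid, shifted towards the robot, is on the left. I'll cast these rays onto z=32.

```bash
cat >> h.py <<'E'
def ray(ci,uv,z):
    K=np.array(ci["intrinsics"]);x,y=(uv[0]-K[0,2])/K[0,0],(uv[1]-K[1,2])/K[1,1];a,b=x,y
    for _ in range(6):
        f=1+ci["k1"]*(a*a+b*b);a,b=x/f,y/f
    R=np.array(ci["R"]);c=-R.T@np.array(ci["t"]).ravel();d=R.T@np.array([a,b,1]);return c+d*(z-c[2])/d[2]
E
python3 - <<'E'
from h import *
ci=ctrl.camera_info("top")
C=[ray(ci,(155+x/6.667-.5,160+y/6.667-.5),32)[:2] for x,y in((435,135),(693,195),(607,545),(345,475))]
C=np.array(C);print(C.round(1),C.mean(0).round(1))
for i in range(4): 
    e=C[(i+1)%4]-C[i];print(np.hypot(*e).round(1),np.degrees(np.arctan2(e[1],e[0])).round(1))
print("lime",ray(ci,(415,214),43.5))
z=np.load("top.npz");P=z["P"];q=P[195:235,160:200].reshape(-1,3);q=q[(q[:,2]>80)]
print("obs",ctrl.get_obs()["ee_pos"])
E
```

```text
[[582.8 110.3]
 [563.2  14.6]
 [434.   39.6]
 [456.7 135.1]] [509.2  74.9]
97.6 -101.5
131.7 169.1
98.1 76.6
128.5 -11.1
lime [ 510.55297917 -368.84784022   43.5       ]
obs [240.73972657 576.24372845 222.00117207]
```

>>> servo_tool(
  rows=[
    [0, 0, 0.2, -0.967, -0.626, 0, 80],
    [0, 0, 0.4, -0.967, -0.626, 0, 80],
    [0, 0, 0.908, -0.967, -0.626, 0, 80],
    [0, 0, 0.908, -0.967, -0.626, 0, 80],
    [0, 0, 0.908, -0.967, -0.626, 0, 80],
    [0, 0, 0.908, -0.967, -0.626, 0, 80],
    [0, 0, 0.908, -0.967, -0.626, 0, 80],
    [0, 0, 0.908, -0.967, -0.626, 0, 80],
    [0, 0, 0.908, -0.967, -0.626, 0, 80],
  ],
)

```text
t: 1.23
ee_pos: [370.9, 386.4, 222.4]
orientation: [2.419, 2.005, -0.001]
ft_force: [0.4, -0.4, -0.2]
width: 80.1
grasp_force: 0.0
```

>>> servo_tool(
  rows=[
    [0, 0, 0, -0.9, 0.35, 0, 80],
    [0, 0, 0, -0.9, 0.35, 0, 80],
    [0, 0, 0, -0.9, 0.35, 0, 80],
  ],
)

```text
t: 1.6
ee_pos: [405.4, 200.7, 222.6]
orientation: [2.417, 2.007, 0.0]
ft_force: [1.7, -0.4, 0.3]
width: 80.4
grasp_force: 0.0
```

>>> servo_tool(
  rows=[
    [0, 0, 0, -0.9, 0.35, 0, 80],
    [0, 0, 0, -0.9, 0.35, 0, 80],
    [0, 0, 0, -0.9, 0.35, 0, 80],
  ],
)

```text
t: 1.98
ee_pos: [439.8, 16.0, 222.9]
orientation: [2.417, 2.006, 0.001]
ft_force: [0.1, 0.2, -0.3]
width: 80.4
grasp_force: 0.0
```

>>> servo_tool(
  rows=[
    [0, 0, 0, -0.9, 0.35, 0, 80],
    [0, 0, 0, -0.9, 0.35, 0, 80],
    [0, 0, 0, -0.9, 0.35, 0, 80],
    [0, 0, 0, -0.9, 0.35, 0, 80],
  ],
)

```text
t: 2.48
ee_pos: [475.5, -175.5, 222.6]
orientation: [2.422, 2.0, 0.0]
ft_force: [0.2, 0.8, 0.1]
width: 79.7
grasp_force: 0.0
```

Run:
```python
from h import *
o=ctrl.get_obs();print(o["t"],o["ee_pos"].round(1),o["qpos"].round(2));R=Ro.from_rotvec(o["orientation"]).as_matrix();print(R.round(3))
ci,im,d=grab("wrist");save("w1.png",im);P=pts(ci,d)
hsv=cv2.cvtColor(im,cv2.COLOR_RGB2HSV)
m=((hsv[...,0]>32)&(hsv[...,0]<75)&(hsv[...,1]>90)).astype(np.uint8)
n,l,s,c=cv2.connectedComponentsWithStats(m);i=1+np.argmax(s[1:,4]);print(s[i],c[i])
t=ray(ci,c[i],43.5);print("lime",t.round(1),np.median(P[l==i],0).round(1),"tool",totool(t-o["ee_pos"]).round(3))
```

```text
2.475 [ 475.5 -175.5  222.6] [-0.38  0.25  1.89 -0.    1.   -0.19]
[[ 0.189  0.982  0.001]
 [ 0.982 -0.189 -0.001]
 [-0.001  0.001 -1.   ]]
[363 338  40  20 631] [381.95562599 346.022187  ]
lime [ 510.  -384.1   43.5] [ 508.3 -368.2   63.4] tool [-0.992  0.366  0.896]
```

>>> servo_tool(
  rows=[
    [0, 0, 0, -0.8, 0.35, 0, 80],
    [0, 0, 0, -0.8, 0.35, 0, 80],
    [0, 0, 0, -0.8, 0.35, 0, 80],
    [0, 0, 0, -0.8, 0.35, 0, 80],
  ],
)

```text
t: 3.02
ee_pos: [514.6, -343.3, 222.2]
orientation: [2.42, 2.003, 0.0]
ft_force: [-0.7, -0.3, -0.4]
width: 80.1
grasp_force: 0.0
```

Run:
```python
from h import *
o=ctrl.get_obs();print(o["t"],o["ee_pos"].round(1))
ci,im,d=grab("wrist");save("w2.png",im);P=pts(ci,d)
hsv=cv2.cvtColor(im,cv2.COLOR_RGB2HSV)
m=((hsv[...,0]>30)&(hsv[...,0]<80)&(hsv[...,1]>80)).astype(np.uint8)
n,l,s,c=cv2.connectedComponentsWithStats(m);i=1+np.argmax(s[1:,4]);print(s[i],c[i],cv2.fitEllipse(np.argwhere(l==i)[:,::-1].astype(np.float32)))
t=ray(ci,c[i],43.5);q=P[l==i];print("lime",t.round(1),np.percentile(q,[2,50,98],axis=0).round(1),"tool",totool(t-o["ee_pos"]).round(3))
```

```text
3.025 [ 514.6 -343.3  222.2]
[ 300  182   44   44 1563] [321.07805502 203.62763916] ((321.08154296875, 203.60601806640625), (34.3608283996582, 38.80998992919922), 50.662620544433594)
lime [ 512.  -370.8   43.5] [[ 492.2 -386.5   46.7]
 [ 512.8 -365.6   60.5]
 [ 533.  -349.2   67.2]] tool [-0.139  0.014  0.894]
```

View pics/w2.png

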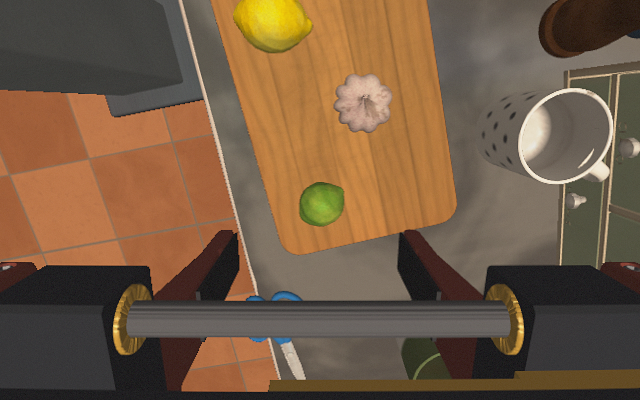

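The wrist view shows the lime at (321,204) px, with the garlic at (363,103) and the lemon at (272,22), both clear of the fingers. I'll descend and grasp.

>>> servo_tool(
  rows=[
    [0, 0, 0, -0.132, 0.013, 0.25, 80],
    [0, 0, 0, -0.132, 0.013, 0.5, 80],
    [0, 0, 0, -0.132, 0.013, 0.75, 80],
    [0, 0, 0, -0.132, 0.013, 0.92, 80],
    [0, 0, 0, -0.132, 0.013, 0.97, 80],
    [0, 0, 0, -0.132, 0.013, 0.97, 80],
    [0, 0, 0, -0.132, 0.013, 0.97, 35],
    [0, 0, 0, -0.132, 0.013, 0.97, 35],
    [0, 0, 0, -0.132, 0.013, 0.97, 35],
    [0, 0, 0, -0.132, 0.013, 0.97, 35],
  ],
)

```text
t: 4.32
ee_pos: [511.8, -368.8, 29.1]
orientation: [2.419, 2.004, 0.0]
ft_force: [0.5, 0.2, 0.6]
width: 43.8
grasp_force: 0.1
```

>>> servo_tool(
  rows=[
    [0, 0, 0, 0, 0, 0, 35],
    [0, 0, 0, 0, 0, 0, 35],
  ],
)

```text
t: 4.58
ee_pos: [511.7, -368.8, 29.0]
orientation: [2.419, 2.004, -0.0]
ft_force: [-2.4, 0.7, 4.7]
width: 40.8
grasp_force: 29.7
```

>>> servo_tool(
  rows=[
    [0, 0, 0, 0, 0, -0.25, 35],
    [0, 0, 0, 0, 0, -0.55, 35],
    [0, 0, 0, 0.2, -0.04, -0.55, 35],
    [0, 0, 0, 0.4, -0.09, -0.55, 35],
    [0, 0, 0, 0.65, -0.13, -0.55, 35],
    [0, 0, 0, 0.9, -0.18, -0.55, 35],
  ],
)

```text
t: 5.32
ee_pos: [509.6, -183.7, 138.5]
orientation: [2.42, 2.003, 0.0]
ft_force: [0.2, -0.2, -0.6]
width: 40.9
grasp_force: 29.8
```

>>> servo_tool(
  rows=[
    [0, 0, 0, 0.25, -0.05, 0, 35],
    [0, 0, 0, 0.5, -0.1, 0, 35],
    [0, 0, 0, 0.7, -0.15, 0, 35],
    [0, 0, 0, 0.9, -0.18, 0, 35],
    [0, 0, 0, 0.9, -0.18, 0, 35],
  ],
)

```text
t: 5.95
ee_pos: [507.6, 0.6, 138.5]
orientation: [-2.415, -2.008, 0.0]
ft_force: [-0.2, -0.8, 0.3]
width: 41.0
grasp_force: 29.8
```

Run:
```python
from h import *
o=ctrl.get_obs();print(o["t"],o["ee_pos"].round(1),o["width"],o["grasp_force"])
ci,im,d=grab("wrist");save("w3.png",im)
print(totool(np.array([509.2,74.9,19])-o["ee_pos"]).round(3))
```

```text
5.95 [507.6   0.6 138.5] 40.96218116931627 29.753109709463388
[ 0.367 -0.06   0.597]
```

View pics/w3.png

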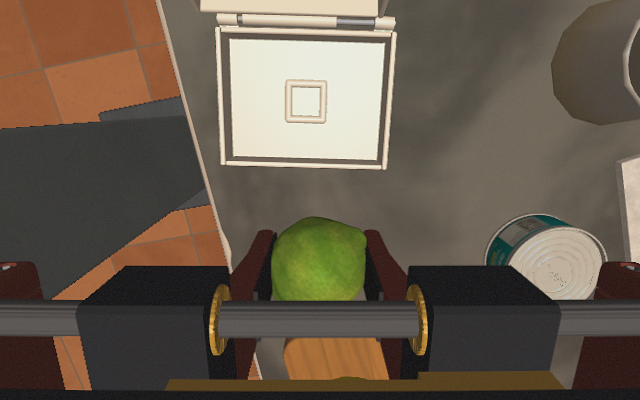

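The wrist view is from above the keeper. The rim's outer corners are at about (217,27), (396,32), (386,168) and (221,164), the rib centre is at (306,101), and the lime is held at (319,262).

Run:
```python
from h import *
o=ctrl.get_obs();ci=ctrl.camera_info("wrist")
C=np.array([ray(ci,p,32)[:2] for p in((217,27),(396,32),(386,168),(221,164))]);print(C.round(1),C.mean(0).round(1))
for i in range(4): 
    e=C[(i+1)%4]-C[i];print(np.hypot(*e).round(1),np.degrees(np.arctan2(e[1],e[0])).round(1))
t=ray(ci,(306,101),9);print(t,totool(t-o["ee_pos"]).round(3))
im=cv2.imread("pics/w3.png")
```

```text
[[459.  134. ]
 [583.8 107.4]
 [563.5  11.3]
 [437.2  38. ]] [510.9  72.7]
127.6 -12.0
98.3 -101.9
129.1 168.1
98.5 77.2
[510.86688782  72.78171784   9.        ] [ 0.364 -0.052  0.647]
```

>>> servo_tool(
  rows=[
    [0, 0, 0.012, 0.2, -0.03, 0, 35],
    [0, 0, 0.012, 0.364, -0.052, 0.1, 35],
    [0, 0, 0.012, 0.364, -0.052, 0.3, 35],
    [0, 0, 0.012, 0.364, -0.052, 0.5, 35],
    [0, 0, 0.012, 0.364, -0.052, 0.58, 35],
    [0, 0, 0.012, 0.364, -0.052, 0.605, 35],
    [0, 0, 0.012, 0.364, -0.052, 0.605, 35],
    [0, 0, 0.012, 0.364, -0.052, 0.605, 48],
    [0, 0, 0.012, 0.364, -0.052, 0.605, 62],
    [0, 0, 0.012, 0.364, -0.052, 0.605, 62],
  ],
)

```text
t: 7.25
ee_pos: [511.5, 71.9, 18.1]
orientation: [2.437, 1.982, 0.001]
ft_force: [0.0, 1.6, 1.1]
width: 61.1
grasp_force: 0.0
```

>>> servo_tool(
  rows=[
    [0, 0, 0, 0, 0, 0, 64],
    [0, 0, 0, 0, 0, -0.1, 64],
    [0, 0, 0, 0, 0, -0.3, 64],
    [0, 0, 0, -0.2, 0, -0.6, 64],
    [0, 0, 0, -0.5, 0, -0.8, 40],
    [0, 0, 0, -0.5, 0, -0.8, 20],
    [0, 0, 0, -0.5, 0, -0.8, 0],
  ],
)

```text
t: 8.12
ee_pos: [491.0, -26.4, 178.0]
orientation: [2.439, 1.98, 0.002]
ft_force: [0.0, -0.3, -0.8]
width: 37.0
grasp_force: 0.0
```

Run:
```python
from h import *
o=ctrl.get_obs();print(o["t"],o["ee_pos"].round(1),o["width"],o["grasp_force"])
ci,im,d=grab("wrist");save("w4.png",im);P=pts(ci,d);np.savez("w4",im=im,P=P)
kx=np.array([np.cos(-.209),np.sin(-.209)]);ky=np.array([-kx[1],kx[0]])
q=P.reshape(-1,3);loc=np.c_[(q[:,:2]-[510.9,72.8])@kx,(q[:,:2]-[510.9,72.8])@ky,q[:,2]]
m=(abs(loc[:,0])<100)&(loc[:,1]>60)&(loc[:,1]<180)&(loc[:,2]>60)&(loc[:,2]<170)
s=loc[m];print(len(s),np.percentile(s,[1,5,50,95,99],axis=0).round(1))
m2=(abs(loc[:,0])<50)&(abs(loc[:,1])<40)&(loc[:,2]>30)&(loc[:,2]<62);print("lime loc",np.median(loc[m2],0).round(1),m2.sum(),loc[m2][:,2].max())
```

```text
8.125 [491.  -26.4 178. ] 36.99778767639726 0.0Traceback (most recent call last):
  File "<stdin>", line 7, in <module>
    return _quantile_unchecked(
        a, q, axis, out, overwrite_input, method, keepdims, weights)
    return _ureduce(a,
                    func=_quantile_ureduce_func,
    ...<5 lines>...
                    overwrite_input=overwrite_input,
                    method=method)
    r = func(a, **kwargs)
    result = _quantile(arr,
                       quantiles=q,
    ...<2 lines>...
                       out=out,
                       weights=wgt)
    slices_having_nans = np.isnan(arr[-1, ...])
                                  ~~~^^^^^^^^^
IndexError: index -1 is out of bounds for axis 0 with size 0
```

View pics/w4.png

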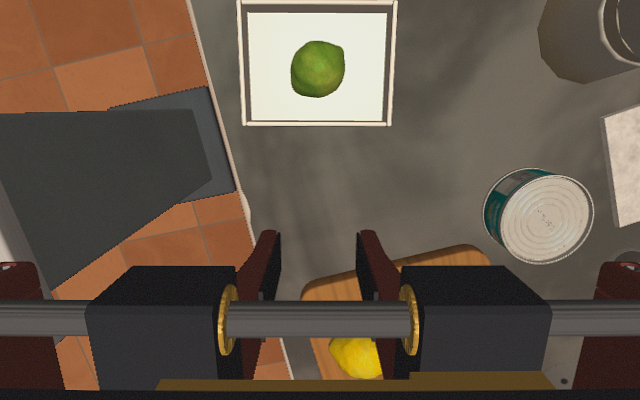

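The lime sits at (318,69) px, centred in the lower half with the fingers clear. Next I'll go over the lid and push it shut from behind.

>>> servo_tool(
  rows=[
    [0, 0, 0, 0.1, 0, -0.1, 0],
    [0, 0, 0, 0.35, 0, -0.1, 0],
    [0, 0, 0, 0.65, 0, -0.1, 0],
    [0, 0, 0, 0.65, 0, -0.1, 0],
  ],
)

```text
t: 8.68
ee_pos: [517.1, 105.8, 195.9]
orientation: [-2.43, -1.989, 0.002]
ft_force: [-0.8, -0.2, -0.1]
width: 0.4
grasp_force: 0.0
```

>>> servo_tool(
  rows=[
    [0, 0, 0, 0.3, 0, 0, 0],
    [0, 0, 0, 0.62, 0, 0, 0],
    [0, 0, 0, 0.62, 0, 0, 0],
    [0, 0, 0, 0.62, 0, 0.25, 0],
    [0, 0, 0, 0.62, 0, 0.51, 0],
    [0, 0, 0, 0.62, 0, 0.51, 0],
  ],
)

```text
t: 9.43
ee_pos: [538.5, 220.5, 91.2]
orientation: [-2.435, -1.98, 0.016]
ft_force: [-0.0, 0.9, 0.6]
width: 0.6
grasp_force: 0.0
```

```bash
cat >> h.py <<'E'
kx=np.array([np.cos(-.209),np.sin(-.209)]);ky=np.array([-kx[1],kx[0]])
def loc(q): q=np.atleast_2d(q);e=q[:,:2]-[510.9,72.8];return np.c_[e@kx,e@ky,q[:,2]]
E
python3 - <<'E'
from h import *
o=ctrl.get_obs();print(loc(o["ee_pos"]).round(1))
ci,im,d=grab("top");q=loc(pts(ci,d).reshape(-1,3))
s=q[(abs(q[:,0])<60)&(q[:,1]>60)&(q[:,1]<118)&(q[:,2]>85)&(q[:,2]<165)];print(len(s),np.percentile(s,[2,50,98],axis=0).round(1))
E
```

```text
[[ -3.7 150.2  91.2]]
643 [[-57.8  83.6 100.2]
 [ -4.   99.6 128. ]
 [ 49.1 117.1 153.6]]
```

>>> servo_tool(
  rows=[
    [0, 0, 0, -0.1, 0, -0.035, 0],
    [0, 0, 0, -0.18, 0, -0.08, 0],
    [0, 0, 0, -0.25, 0, -0.12, 0],
    [0, 0, 0, -0.335, 0, -0.14, 0],
    [0, 0, 0, -0.42, 0, -0.155, 0],
    [0, 0, 0, -0.51, 0, -0.145, 0],
    [0, 0, 0, -0.6, 0, -0.125, 0],
    [0, 0, 0, -0.68, 0, -0.08, 0],
    [0, 0, 0, -0.755, 0, -0.025, 0],
  ],
)

```text
t: 10.6
ee_pos: [511.2, 73.7, 99.7]
orientation: [-2.437, -1.982, 0.001]
ft_force: [0.6, 1.6, 0.4]
width: 0.2
grasp_force: 0.4
```

Run:
```python
from h import *
o=ctrl.get_obs();print(o["t"],loc(o["ee_pos"]).round(1),o["ft_force"].round(1),o["orientation"])
```

```text
10.6 [[ 0.1  0.9 99.7]] [0.6 1.6 0.4] [-2.43700329e+00 -1.98204781e+00  1.16070868e-03]
```

>>> servo_tool(
  rows=[
    [0, 0, 0, -0.06, 0, 0.08, 0],
    [0, 0, 0, -0.105, 0, 0.13, 0],
    [0, 0, 0, -0.155, 0, 0.155, 0],
    [0, 0, 0, -0.155, 0, 0.165, 0],
    [0, 0, 0, -0.155, 0, 0.17, 0],
    [0, 0, 0, -0.155, 0, 0.17, 0],
  ],
)

```text
t: 11.35
ee_pos: [505.7, 44.5, 67.2]
orientation: [2.436, 1.983, -0.0]
ft_force: [-3.0, -3.2, 4.8]
width: 0.7
grasp_force: 2.5
```

Run:
```python
from h import *
o=ctrl.get_obs();print(o["t"],loc(o["ee_pos"]).round(1),o["ft_force"].round(1))
ci,im,d=grab("top");save("t5.png",cv2.resize(im[160:250,155:275],(800,600),interpolation=cv2.INTER_CUBIC))
```

```text
11.35 [[  0.8 -28.8  67.2]] [-3.  -3.2  4.8]
```

>>> servo_tool(
  rows=[
    [0, 0, 0, 0, 0, 0.01, 0],
    [0, 0, 0, 0, 0, 0.02, 0],
    [0, 0, 0, 0, 0, 0.02, 0],
  ],
)

```text
t: 11.78
ee_pos: [506.3, 43.7, 64.2]
orientation: [2.434, 1.983, 0.001]
ft_force: [-4.0, -10.2, 18.0]
width: 0.8
grasp_force: 9.1
```

>>> servo_tool(
  rows=[
    [0, 0, 0, 0, 0, -0.1, 0],
    [0, 0, 0, -0.3, 0, -0.5, 30],
    [0, 0, 0, -0.55, 0, -0.75, 60],
    [0, 0, 0, -0.55, 0, -0.75, 60],
    [0, 0, 0, -0.55, 0, -0.75, 60],
  ],
)

```text
t: 12.4
ee_pos: [484.8, -64.4, 215.4]
orientation: [2.436, 1.977, 0.007]
ft_force: [0.0, 0.2, -1.0]
width: 36.9
grasp_force: 0.0
```

Run:
```python
from h import *
o=ctrl.get_obs();print(o["t"],loc(o["ee_pos"]).round(1),o["ft_force"].round(1))
ci,im,d=grab("wrist");save("w6.png",im);P=pts(ci,d);np.savez("w6",P=P,im=im)
q=loc(P.reshape(-1,3))
for y0 in range(-80,50,10):
    s=q[(abs(q[:,0])<12)&(abs(q[:,1]-y0)<4)];print(y0,len(s),np.median(s[:,2]).round(1) if len(s) else '')
print(o["ee_pos"].tolist(),o["orientation"].tolist())
```

```text
12.4 [[   2.9 -139.6  215.4]] [ 0.   0.2 -1. ]
-80 154 1.1
-70 1284 378.6
-60 212 41.4
-50 336 43.6
-40 291 69.0
-30 295 69.8
-20 301 70.0
-10 324 69.9
0 321 69.8
10 243 69.8
20 0 
30 0 
40 0 
[484.7615848322694, -64.38636288257851, 215.40280994177857] [2.435827818795591, 1.9767138418456816, 0.0068250917038967926]
```

View pics/w6.png

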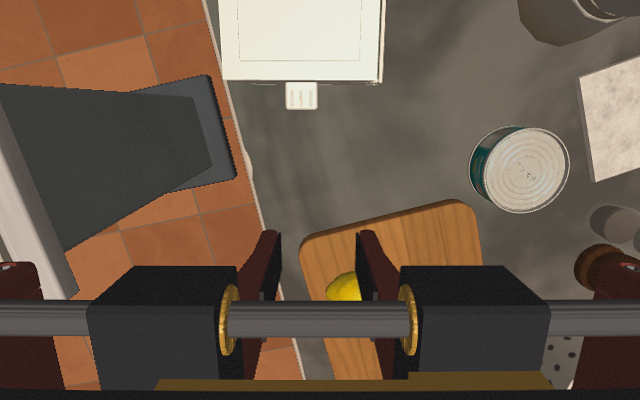

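The lid is flat at z≈70, so it is shut. The tab is centred at (301,96) px, left of centre because of the slip. I'll measure the tab, then pinch it with the gripper centred at keeper x=0.

Run:
```python
from h import *
ci=ctrl.camera_info("wrist");o=ctrl.get_obs()
t=ray(ci,(301,96),41);print("tab",loc(t).round(1))
print("lid front corners",loc(np.array([ray(ci,(224,80),68),ray(ci,(379,82),68)])).round(1), "low corner",loc(ray(ci,(383,80),32)).round(1))
T=np.r_[np.array([510.9,72.8])-63*ky,22];d=T-o["ee_pos"];print(totool(d).round(3), Ro.from_rotvec(o["orientation"]).as_matrix().round(3).tolist())
```

```text
tab [[-14.3 -61.   41. ]]
lid front corners [[-77.9 -48.8  68. ]
 [ 52.9 -50.1  68. ]] low corner [[ 62.7 -46.   32. ]]
[ 0.378 -0.011  0.958] [[0.205, 0.979, 0.003], [0.979, -0.205, -0.0], [0.001, 0.003, -1.0]]
```

>>> servo_tool(
  rows=[
    [0, 0, 0, 0.2, -0.013, 0.2, 76],
    [0, 0, 0, 0.37, -0.013, 0.5, 76],
    [0, 0, 0, 0.37, -0.013, 0.72, 76],
    [0, 0, 0, 0.37, -0.013, 0.72, 76],
    [0, 0, 0, 0.37, -0.013, 0.9, 76],
    [0, 0, 0, 0.37, -0.013, 0.955, 76],
    [0, 0, 0, 0.37, -0.013, 0.955, 60],
    [0, 0, 0, 0.37, -0.013, 0.955, 45],
    [0, 0, 0, 0.37, -0.013, 0.955, 28],
    [0, 0, 0, 0.37, -0.013, 0.955, 22],
  ],
)

```text
t: 13.7
ee_pos: [495.3, 9.9, 22.3]
orientation: [-2.437, -1.982, 0.0]
ft_force: [-2.1, 1.2, 1.7]
width: 39.5
grasp_force: 1.0
```

>>> servo_tool(
  rows=[
    [0, 0, 0, 0, 0, 0, 22],
    [0, 0, 0, 0, 0, 0, 22],
    [0, 0, 0, 0, 0, 0, 22],
  ],
)

```text
t: 14.08
ee_pos: [495.4, 9.8, 21.6]
orientation: [-2.437, -1.982, 0.0]
ft_force: [-2.2, -0.6, 1.2]
width: 29.5
grasp_force: 30.0
```

Run:
```python
from h import *
o=ctrl.get_obs();print(o["t"],loc(o["ee_pos"]).round(1),o["ft_force"].round(1),o["width"])
```

```text
14.075 [[ -2.  -64.8  21.6]] [-2.2 -0.6  1.2] 29.475606830208633
```

>>> servo_tool(
  rows=[
    [0, 0, 0, 0, 0, 0, 50],
    [0, 0, 0, 0, 0, 0, 70],
    [0, 0, 0, 0, 0, -0.1, 70],
    [0, 0, 0, -0.033, 0.07, -0.4, 70],
    [0, 0, 0, -0.033, 0.07, -0.69, 50],
    [0, 0, 0, -0.033, 0.07, -0.69, 30],
    [0, 0, 0, -0.033, 0.07, -0.69, 0],
  ],
)

```text
t: 14.95
ee_pos: [507.7, 0.6, 159.4]
orientation: [2.437, 1.982, 0.0]
ft_force: [0.5, -0.3, -0.4]
width: 43.0
grasp_force: 0.0
```

Run:
```python
from h import *
o=ctrl.get_obs();print(o["t"],loc(o["ee_pos"]).round(1),o["ft_force"].round(1))
ci,im,d=grab("wrist");save("w7.png",im);q=loc(pts(ci,d).reshape(-1,3))
for y0 in (-30,-10,10,30): 
    s=q[(abs(q[:,1]-y0)<2)&(q[:,2]>62)&(q[:,2]<80)&(abs(q[:,0])<90)]; print(y0,len(s),np.percentile(s[:,0],[0.5,99.5]).round(1),np.median(s[:,2]).round(1)) if len(s) else 0
```

```text
14.95 [[ 11.9 -71.3 159.4]] [ 0.5 -0.3 -0.4]
-30 991 [-67.5  60.2] 69.5
-10 1053 [-67.8  60.5] 69.6
10 1116 [-67.9  60.7] 69.6
30 1170 [-67.8  60.5] 69.7
```

View pics/w7.png

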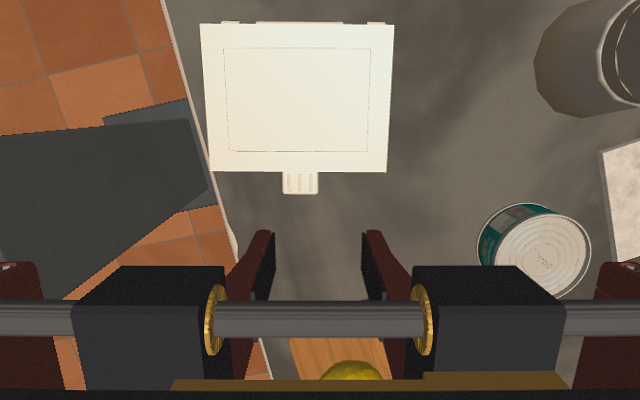

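The wrist view shows the lid top spanning columns 200–394 px, the tab at (300,183), and the keeper's hinge knuckles at about columns 222–240 and 367–385. It may still be slipped a few mm, so I'll take an oblique view of the front faces to compare the ends directly.

>>> servo_tool(
  rows=[
    [0, 0.1, 0, -0.2, -0.02, 0, 0],
    [0, 0.2, 0, -0.4, -0.06, 0, 0],
    [0, 0.3, 0, -0.6, -0.06, 0, 0],
    [0, 0.42, 0, -0.6, -0.06, 0.05, 0],
    [0, 0.5, 0, -0.6, -0.06, 0.05, 0],
    [0, 0.5, 0, -0.6, -0.06, 0.05, 0],
    [0, 0.5, 0, -0.6, -0.06, 0.05, 0],
  ],
)

```text
t: 15.88
ee_pos: [471.3, -113.9, 148.9]
orientation: [-1.985, -1.614, -0.778]
ft_force: [0.4, 1.0, 0.6]
width: 0.6
grasp_force: 0.0
```

Run:
```python
from h import *
o=ctrl.get_obs();print(o["t"],loc(o["ee_pos"]).round(1),o["ft_force"].round(1))
ci,im,d=grab("wrist");save("w8.png",im);np.savez("w8",im=im,P=pts(ci,d))
K=np.array(ci["intrinsics"]);R=np.array(ci["R"]);t=np.array(ci["t"]).ravel()
for p in [(-65,-50,10),(65,-50,10),(-65,-50,68),(65,-50,68)]:
    X=np.r_[np.array([510.9,72.8])+p[0]*kx+p[1]*ky,p[2]];c=R@X+t;print(p,(K@(c/c[2]))[:2].round(1))
u=cv2.resize(im[60:230,200:430],(800,591),interpolation=cv2.INTER_CUBIC);save("w8c.png",u)
```

```text
15.875 [[   0.  -190.9  148.9]] [0.4 1.  0.6]
(-65, -50, 10) [257.5 166. ]
(65, -50, 10) [381.6 166.4]
(-65, -50, 68) [247.4 130.6]
(65, -50, 68) [391.9 130.9]
```

View pics/w8.png

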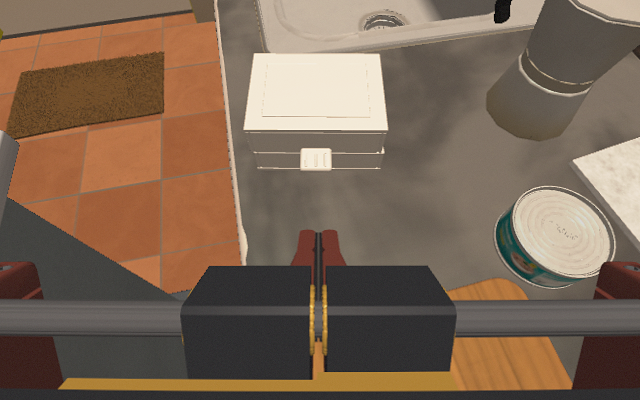

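The oblique view shows the lid front spanning about 245–387 px and the lower half about 255–382 px. The lower half sticks out at the right end near (384,151), so some slip remains. I'll get sub-pixel edges.

Run:
```python
from h import *
im=np.load("w8.npz")["im"].astype(float).mean(2);ci=ctrl.camera_info("wrist")
R=np.array(ci["R"]);c=-R.T@np.array(ci["t"]).ravel();K=np.array(ci["intrinsics"])
n=np.r_[ky,0];p0=np.r_[np.array([510.9,72.8])-50*ky,0]
def front(u,v):
    d=R.T@np.array([(u-K[0,2])/K[0,0],(v-K[1,2])/K[1,1],1]);X=c+d*((p0-c)@n)/(d@n);return loc(X)[0]
for v in (134,137,140,144,147,149,151,153,156,159,162,165,168):
    r=cv2.GaussianBlur(im[v:v+1],(3,1),0)[0];g=np.diff(r)
    a=235+np.argmax(np.abs(g[235:275]));b=365+np.argmax(np.abs(g[365:400]))
    def sub(i):
        w=np.abs(g[i-2:i+3]);return (w*np.arange(i-2,i+3)).sum()/w.sum()+.5
    A,B=front(sub(a),v),front(sub(b),v);print(v,round(sub(a),1),round(sub(b),1),A.round(1),B.round(1),"mid",((A+B)/2)[0].round(1))
```

```text
134 249.3 375.9 [-63.9 -50.   63.9] [ 51.5 -50.   64.6] mid -6.2
137 236.6 384.8 [-76.4 -50.   59.4] [ 60.2 -50.   60.3] mid -8.1
140 246.9 384.2 [-67.7 -50.   55. ] [ 60.4 -50.   55.8] mid -3.6
144 248.4 383.3 [-67.3 -50.   48.8] [ 60.6 -50.   49.6] mid -3.4
147 248.7 383.1 [-67.9 -50.   44. ] [ 61.2 -50.   44.9] mid -3.4
149 249.6 382.1 [-67.6 -50.   40.8] [ 60.7 -50.   41.7] mid -3.4
151 255.0 383.4 [-62.9 -50.   37.5] [ 62.5 -50.   38.4] mid -0.2
153 258.0 383.6 [-60.5 -50.   34.2] [ 63.3 -50.   35.1] mid 1.4
156 234.2 382.6 [-85.2 -50.   28.9] [ 63.1 -50.   29.9] mid -11.0
159 234.3 381.9 [-86.2 -50.   23.6] [ 63.3 -50.   24.7] mid -11.5
162 234.4 381.6 [-87.2 -50.   18.1] [ 63.8 -50.   19.3] mid -11.7
165 234.9 379.7 [-87.9 -50.   12.5] [ 62.8 -50.   13.7] mid -12.6
168 235.1 380.0 [-88.8 -50.    6.8] [ 63.9 -50.    8. ] mid -12.5
```

View pics/w8c.png

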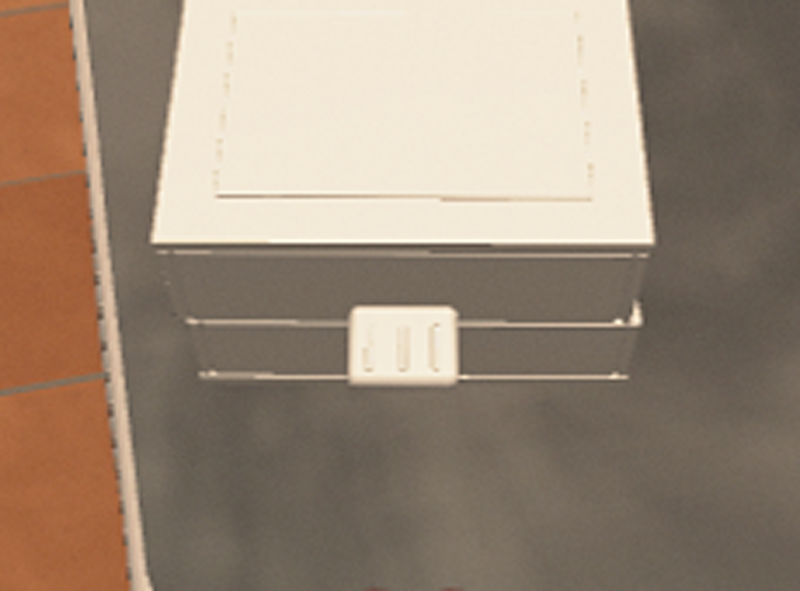

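The lower half overhangs by about 2.7 mm at the right end and the lid by about 3.1 mm at the left, so I need 2.9 mm towards +x. I'll straighten up and pinch the tab again, centred at x = +0.9.

>>> servo_tool(
  rows=[
    [0, -0.12, 0, 0, 0, 0, 30],
    [0, -0.24, 0, 0, 0, 0, 50],
    [0, -0.36, 0, 0, 0, 0, 76],
    [0, -0.5, 0, 0, 0, 0, 76],
    [0, -0.5, 0, 0, 0, 0, 76],
    [0, -0.5, 0, 0, 0, 0, 76],
    [0, -0.5, 0, 0, 0, 0, 76],
  ],
)

```text
t: 16.8
ee_pos: [471.5, -114.9, 149.5]
orientation: [-2.437, -1.981, -0.001]
ft_force: [0.3, -0.3, -0.7]
width: 67.1
grasp_force: 0.0
```

Run:
```python
from h import *
o=ctrl.get_obs();print(o["t"],loc(o["ee_pos"]).round(1),o["orientation"])
T=np.r_[np.array([510.9,72.8])-64.5*ky+.9*kx,22];print(totool(T-o["ee_pos"]).round(4))
```

```text
16.8 [[   0.4 -191.8  149.5]] [-2.43675437e+00 -1.98072152e+00 -1.46117797e-03]
[0.6353 0.0047 0.6387]
```

>>> servo_tool(
  rows=[
    [0, 0, 0, 0.25, 0.0047, 0, 76],
    [0, 0, 0, 0.5, 0.0047, 0, 76],
    [0, 0, 0, 0.635, 0.0047, 0, 76],
    [0, 0, 0, 0.635, 0.0047, 0.1, 76],
    [0, 0, 0, 0.635, 0.0047, 0.35, 76],
    [0, 0, 0, 0.635, 0.0047, 0.55, 76],
    [0, 0, 0, 0.635, 0.0047, 0.638, 76],
    [0, 0, 0, 0.635, 0.0047, 0.638, 60],
    [0, 0, 0, 0.635, 0.0047, 0.638, 40],
    [0, 0, 0, 0.635, 0.0047, 0.638, 22],
  ],
)

```text
t: 18.05
ee_pos: [499.6, 9.5, 23.4]
orientation: [2.436, 1.981, 0.003]
ft_force: [0.9, -0.2, 0.2]
width: 49.5
grasp_force: 0.0
```

>>> servo_tool(
  rows=[
    [0, 0, 0, 0, 0, 0, 22],
    [0, 0, 0, 0, 0, 0, 22],
    [0, 0, 0, 0, 0, 0, 22],
    [0, 0, 0, 0, 0, 0, 22],
    [0, 0, 0, 0, 0, 0, 22],
  ],
)

```text
t: 18.68
ee_pos: [498.4, 9.7, 22.1]
orientation: [-2.437, -1.982, 0.0]
ft_force: [-2.2, -0.2, 3.5]
width: 29.2
grasp_force: 30.0
```

Run:
```python
from h import *
o=ctrl.get_obs();print(o["t"],loc(o["ee_pos"]).round(1),o["ft_force"].round(1),o["width"])
```

```text
18.675 [[  0.9 -64.3  22.1]] [-2.2 -0.2  3.5] 29.235937266298222
```

>>> servo_tool(
  rows=[
    [0, 0, 0, 0, 0, 0, 50],
    [0, 0, 0, 0, 0, 0, 70],
    [0, 0, 0, 0, 0, -0.1, 70],
    [0, 0, 0, 0, 0, -0.3, 50],
    [0, 0, 0, 0, 0, -0.4, 20],
    [0, 0, 0, 0, 0, -0.4, 0],
    [0, 0, 0, 0.12, 0, -0.4, 0],
    [0, 0, 0, 0.12, 0, -0.4, 0],
  ],
)

```text
t: 19.68
ee_pos: [503.2, 33.8, 101.1]
orientation: [-2.435, -1.984, 0.001]
ft_force: [0.1, 0.3, -1.1]
width: 13.8
grasp_force: 0.0
```

>>> servo_tool(
  rows=[
    [0, 0, 0, 0, 0, 0.1, 0],
    [0, 0, 0, 0, 0, 0.16, 0],
    [0, 0, 0, 0, 0, 0.175, 0],
    [0, 0, 0, 0, 0, 0.185, 0],
    [0, 0, 0, 0, 0, 0.185, 0],
  ],
)

```text
t: 20.3
ee_pos: [503.1, 32.0, 65.5]
orientation: [2.436, 1.983, -0.002]
ft_force: [-2.8, -5.4, 9.9]
width: 0.0
grasp_force: 4.8
```

>>> servo_tool(
  rows=[
    [0, 0, 0, 0, 0, -0.1, 0],
    [0, 0.1, 0, -0.2, 0, -0.3, 0],
    [0, 0.2, 0, -0.4, 0, -0.42, 0],
    [0, 0.3, 0, -0.6, 0, -0.42, 0],
    [0, 0.42, 0, -0.75, 0, -0.42, 0],
    [0, 0.5, 0, -0.75, 0, -0.42, 0],
    [0, 0.5, 0, -0.75, 0, -0.42, 0],
    [0, 0.5, 0, -0.75, 0, -0.42, 0],
  ],
)

```text
t: 21.3
ee_pos: [472.7, -113.3, 149.0]
orientation: [-1.986, -1.616, -0.778]
ft_force: [-0.5, -0.3, 0.3]
width: 0.6
grasp_force: 0.0
```

Run:
```python
from h import *
o=ctrl.get_obs();print(o["t"],loc(o["ee_pos"]).round(1))
ci,I,d=grab("wrist");im=I.astype(float).mean(2)
R=np.array(ci["R"]);c=-R.T@np.array(ci["t"]).ravel();K=np.array(ci["intrinsics"])
n=np.r_[ky,0];p0=np.r_[np.array([510.9,72.8])-50*ky,0]
def front(u,v):
    q=R.T@np.array([(u-K[0,2])/K[0,0],(v-K[1,2])/K[1,1],1]);X=c+q*((p0-c)@n)/(q@n);return loc(X)[0]
for v in range(134,176,3):
    r=cv2.GaussianBlur(im[v:v+1],(3,1),0)[0];g=np.diff(r)
    def sub(i):
        w=np.abs(g[i-2:i+3]);return (w*np.arange(i-2,i+3)).sum()/w.sum()+.5
    a=sub(242+np.argmax(np.abs(g[242:275])));b=sub(365+np.argmax(np.abs(g[365:400])))
    print(v,front(a,v).round(1),front(b,v).round(1))
q=loc(pts(ci,d).reshape(-1,3))
for y0 in(-40,0,40):
    s=q[(abs(q[:,0])<50)&(abs(q[:,1]-y0)<4)&(q[:,2]>50)];print(y0,np.median(s[:,2]).round(1))
save("w9.png",cv2.resize(I[60:230,200:430],(800,591),interpolation=cv2.INTER_CUBIC))
```

```text
21.3 [[   1.3 -190.   149. ]]
134 [-54.3 -50.   64.1] [ 62.6 -50.   64.8]
137 [-64.1 -50.   59.7] [ 62.8 -50.   60.4]
140 [-65.3 -50.   55.2] [ 63.  -50.   55.9]
143 [-64.9 -50.   50.6] [ 63.2 -50.   51.4]
146 [-64.8 -50.   45.9] [ 63.4 -50.   46.7]
149 [-64.7 -50.   41.1] [ 63.1 -50.   41.8]
152 [-64.3 -50.   36.1] [ 59.5 -50.   36.9]
155 [-64.9 -50.   31. ] [ 63.  -50.   31.8]
158 [-68.8 -50.   25.8] [ 63.4 -50.   26.6]
161 [-64.9 -50.   20.4] [ 62.8 -50.   21.3]
164 [-64.9 -50.   14.9] [ 62.7 -50.   15.8]
167 [-61.  -50.    9.3] [ 58.4 -50.   10.1]
170 [-65.4 -50.    3.4] [ 79.3 -50.    4.4]
173 [-77.2 -50.   -2.7] [ 54.8 -50.   -1.7]
-40 69.0
0 69.9
40 69.2
```

Both ends now agree to within about 0.5 mm, and the lid is level. Handing in.

```bash
python3 -c "
from workcell import ctrl
print(ctrl.close_job())"
```

```text
the job is handed in; nothing more can be done
None
```

The job is handed in: the lime is in the keeper, and the lid is pressed shut and flush at both ends to within about 0.5 mm by camera; the lemon and garlic were not touched (the verdict was not shown to me).

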